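# Take the spent element out of an air-line filter

### The job

An air-line filter is clamped upright in the bench vise. Unscrew its red cap anticlockwise until the thread lets go, lift it straight off and stand it open side down inside the shallow green tray; then pull the spent filter element out of the housing by its yellow stem and drop it in the grey scrap bin. Leave the router, the dish of screws, the chuck key and the blue clamp where they are.

Things in the scene. Friction and masses are not known exactly. Their poses are not given: they have to be found in the camera images.
- vise: Fixed blue bench vise gripping the aluminium filter housing (51 mm diameter) upright in its middle. Origin on the bench, on the housing's axis. About 170 (x) x 110 (y) mm, jaws along y, jaw tops 110 mm above the bench; its screw and cross handle reach 130 mm out along -x, below 70 mm height.
- housing_shoulder (a point): Fixed. On the housing's vertical axis at its shoulder, 135 mm above the bench, where the screwed-down cap's edge rests; z up, axes as the vise's. Above it stands a threaded neck 44 mm across and 32 mm high with a 28 mm bore. Right-hand coarse thread: the cap rises 14 mm per anticlockwise turn (seen from above), comes free after nearly 1.4 turns (19 mm up).
- housing_rim (a point): Fixed. Centre of the neck's mouth, 32 mm above the shoulder. The element's stem stands 38 mm above it inside the cap, so the cap must rise 70 mm from its seat to clear it. While the thread still holds, an upward pull on the cap meets firm resistance within 3 mm; a hand turning the cap should rise with it.
- cap_mid (a point): Centre (half-way up) of the red screw cap: ribbed, round, flat-topped, hollow, 56 mm diameter (57 over ribs), 78 mm high, 0.12 kg, open below; white stripe on top along its +x. z up its axis. Starts fully down but not tight: centre 39 mm above the shoulder, x along the vise's x; turns easily, 1 to 2 mm of play.
- element_mid (a point): Centre (half-way up) of the loose filter element, 83 mm long, 0.05 kg: a paper-coloured pleated cylinder 24 mm in diameter and 40 mm long with a yellow round stem 15 mm in diameter and 43 mm long on top. Starts upright in the housing's bore, standing on its floor, 45 mm below the rim, hidden by the cap. z along it, towards the stem.
- stem_grip (a point): Point on the element's stem axis 13 mm below the stem's top, a good place to grip; 25 mm above the housing's rim at the start.
- tray: Fixed shallow green open tray, 150 x 150 mm outside, 20 mm high, walls and floor 4 mm; origin at the centre of its underside, on the bench. May be left or right of the vise.
- bin: Fixed grey open scrap bin, 150 x 150 mm outside, 90 mm high, walls and floor 5 mm; origin at the centre of its underside, on the bench. On the other side of the vise from the tray.
- router: Small trim router lying on its side, about 90 x 185 mm, 90 mm high; origin at the centre of its underside. Leave alone.
- dish: Square glass dish of screws, 100 x 100 x 30 mm; origin at the centre of its underside. Leave alone.
- chuck_key: Chrome T-shaped chuck key lying flat, 90 x 72 mm, 16 mm high; origin under its middle. Leave alone.
- clamp: Blue plastic bar clamp lying flat, 135 x 22 mm, 30 mm high; origin under its middle. Leave alone.
Things that resemble listed ones, but are neither listed nor needed, are in the scene too. Leave any orange or pink look-alike of the part that bears cap_mid alone.

How it is judged:
By the outcome, as a careful person would: the job done as asked, in the order asked, and still so for the second after the job is handed in, with the robot touching nothing.
It also fails if it takes over 72 s, if anything falls off the work surface, if the arm or the gripper's body presses on something with over 40 N, if the wrist force passes 120 N, or if a joint passes its speed limit or range.

### The arm

A 6-joint arm with a two-finger parallel gripper is mounted at the origin on the work surface. World frame = base frame: x ahead of the robot, y to its left, z up, the work surface at z = 0. Lengths are in m, angles in degrees, forces in N, time in s.
With the tool pointing down it reaches from about 0.25 to 0.775 m from the base axis. Payload 4 kg.
Tool frame: the origin (TCP) lies midway between the tips of the shut fingers; the grasp point (between the pads) lies 19 mm behind it; x points along the fingers, y is the direction in which the jaws open and shut, and the axes are right-handed (so a half turn about x gives the same grasp; the last joint's range is limited). The gripper opens to 85 mm and grips with 20 to 120 N. Pads are 22 mm wide; open, the fingers measure 114 mm over their backs; the gripper's body (76 mm by 85 mm) begins 54 mm behind the grasp point. The pads swing forward as they close: fully open they stand 13 mm farther back than shut.
Start: joints at [67.26, 4.996, 78.535, -0, 96.463, -5.907], TCP at [0.159, 0.526, 0.231] pointing down, gripper open.
Joint ranges: [-177.83, 177.83], [-43.37, 116.18], [15.69, 146.23], [-61.86, 241.86], [9.47, 152.12], [-147.06, 147.06]. Speed limits (degrees/s): [159.86, 159.86, 180, 180, 180, 180].

### API

Orientations are given as a 3x3 rotation matrix whose columns are the frame's x, y, z axes.
In Python, from workcell import manip gives the robot as it stands. The module is installed in compiled form; this text tells all that it offers.
- The arm moves only by the shell command python3 -m crank 'ROWS' [FORCE]. ROWS is a JSON object of lists of equal length, an entry for each row: "hand": the gripper's target within -1 to 1 (shut at 1, half-way at 0, fully open at -1); "translation": the shift along the world's x, y, z in m, a list of three; "turn": the turn, a rotation vector about the world's x, y, z in rad, a list of three. In form: {"hand": [hand, ...], "translation": [[tx, ty, tz], ...], "turn": [[wx, wy, wz], ...]}. A call has exactly 8 rows; each row shifts and turns the commanded pose from where the row before left it; what a row does not reach is not made up. A row lasts 1/8 s, in which the tool goes at most 62.5 mm and 10.7 degrees, less where a joint would pass 70% of its speed; a pose out of reach is approached as far as the arm can. A call with a gripper value outside its range is refused whole. The fingers move at their own pace and stop on an object; FORCE is the grip in N (left out, the last holds). Time passes only in rows, so rows that do not move let the fingers close, or fill a call up. It gives the time, the measured TCP pose, the force and the opening at its end, in the units of the state.
- manip.get_obs(): the state, without advancing time (a new reading comes with each control period).
- manip.capture(name): name is "scene" or "top"; returns a dict with "image" (480x640x3 uint8, blue, green, red), "camera_matrix" (3x3 intrinsics, pixels), "extrinsics" (4x4, takes a point from world to camera coordinates). Camera axes: x right, y up, looking along -z (the intrinsics and any distortion apply to the point x, -y, -z); pixel columns grow to the right and rows downward; lengths in m; the calibration is good to about 2 mm. A picture is of the moment at which its call begins. There is no depth.
- manip.sign_off(): hands the job in, once; it reports no verdict.
The state is a dict: "time": time; "joint_pos": joint angles; "dq": joint speeds; "joint_torque": joint torques, N m; "tool_pos": TCP position; "ee_rot": TCP orientation; "force": force on the tool from outside, world axes, zero at the start; "torque": the same for the moment, N m; "gripper_width": opening from 0.0 (shut) to 1.0 (fully open).
Only numpy, scipy, OpenCV 4.12 (cv2) and the standard library are available. Lean on these libraries where they do the work, as an engineer would, in place of code of your own. Each camera call takes 0.05 s, during which the arm holds its last target.

## Working session

There is one attempt and no reset: what is moved stays moved. The work goes in short steps, Python scripts to look and compute and a shell command to move; the robot and the scene stay as the last step left them, time stands still between calls to the robot, and variables do not carry over. Pictures are saved under pics/ and viewed, and the job is handed in when it is done.

```bash
mkdir -p pics; python3 - <<'E'
from workcell import manip
import cv2,numpy as np
for n in ("scene","top"):
    c=manip.capture(n); cv2.imwrite(f"pics/{n}0.png",c["image"]); print(n,c["camera_matrix"],c["extrinsics"],[k for k in c])
o=manip.get_obs()
for k in o: print(k,np.round(o[k],4).tolist())
E
```

```text
scene [[447.34808741   0.         330.30158419]
 [  0.         447.34808741 233.36383542]
 [  0.           0.           1.        ]] [[-0.8935731   0.44886054  0.0071645   0.5174092 ]
 [-0.28748157 -0.58441843  0.75882109  0.08030536]
 [ 0.3447919   0.67600246  0.65125972 -1.18857473]
 [ 0.          0.          0.          1.        ]] ['image', 'camera_matrix', 'extrinsics']
top [[596.43333186   0.         315.35599597]
 [  0.         596.43333186 240.65461993]
 [  0.           0.           1.        ]] [[-0.00172995 -0.99995367 -0.00946921  0.04780651]
 [ 0.98438653 -0.00336956  0.17598809 -0.60282088]
 [-0.17601185 -0.00901692  0.98434675 -1.48485959]
 [ 0.          0.          0.          1.        ]] ['image', 'camera_matrix', 'extrinsics']
time 0.1
joint_pos [67.2584, 5.0361, 78.618, -0.0008, 96.4632, -5.9063]
dq [-0.0587, -0.11, -0.2742, 0.0331, 0.0595, 0.0799]
joint_torque [0.0019, -35.3013, -31.4221, -0.0002, 0.0079, -0.0]
tool_pos [0.1591, 0.526, 0.2302]
ee_rot [[-0.0008, 0.2896, 0.9571], [-0.0019, 0.9571, -0.2896], [-1.0, -0.002, -0.0002]]
force [-1.089, -1.3922, 0.2931]
torque [0.0453, 0.0203, 0.0076]
gripper_width 1.0012
```

View pics/scene0.png

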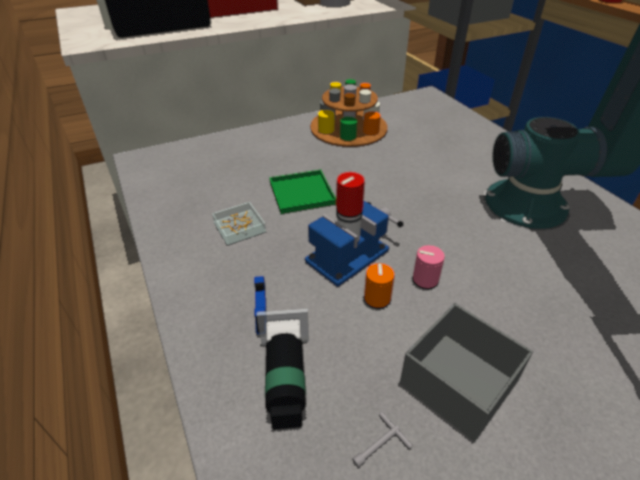

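View pics/top0.png

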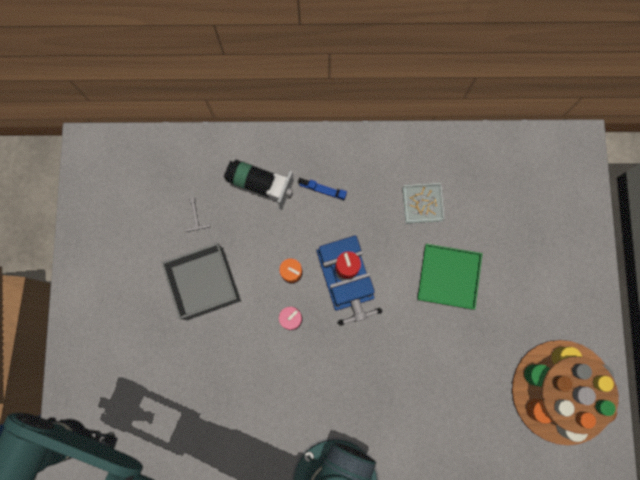

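The scene and top views show three caps: red at top (348,263) / scene (350,190), orange at (291,270) and pink at (290,319). The red one fits, because it sits on the housing in the vise and the other two stand on the bench. The tray is at top (449,277) and the bin at (202,282).

```bash
cat > h.py <<'E'
import numpy as np,cv2
from workcell import manip
def ray(c,u,v):
    K,E=c["camera_matrix"],c["extrinsics"]; R,t=E[:3,:3],E[:3,3]
    d=np.array([(u-K[0,2])/K[0,0],-(v-K[1,2])/K[1,1],-1.]); return -R.T@t,R.T@d
def onz(c,u,v,z):
    o,d=ray(c,u,v); return o+d*(z-o[2])/d[2]
def proj(c,P):
    P=np.atleast_2d(P);K,E=c["camera_matrix"],c["extrinsics"]; p=P@E[:3,:3].T+E[:3,3]
    return np.c_[K[0,0]*p[:,0]/-p[:,2]+K[0,2],-K[1,1]*p[:,1]/-p[:,2]+K[1,2]]
E
python3 - <<'E'
from h import *
t=manip.capture("top");s=manip.capture("scene")
im=t["image"];hsv=cv2.cvtColor(im,cv2.COLOR_BGR2HSV).astype(int);H,S,V=hsv[...,0],hsv[...,1],hsv[...,2]
def comp(m,box):
    x0,y0,x1,y1=box;mm=np.zeros(m.shape,np.uint8);mm[y0:y1,x0:x1]=m[y0:y1,x0:x1]
    c,_=cv2.findContours(mm,cv2.RETR_EXTERNAL,cv2.CHAIN_APPROX_NONE);return max(c,key=cv2.contourArea)
c=comp(((H<8)|(H>172))&(S>150),(325,240,375,290)); print("cap",cv2.minEnclosingCircle(c),cv2.boundingRect(c))
(u,v),r=cv2.minEnclosingCircle(c)
print("cap top xyz if z=.213",onz(t,u,v,.213))
g=comp((H>45)&(H<75)&(S>130),(405,230,495,320)); R=cv2.minAreaRect(g);print("tray",R,[onz(t,*p,.02)[:2].round(4) for p in cv2.boxPoints(R)],onz(t,*R[0],.02))
b=comp((V<115)&(S<60),(150,235,250,330)); R=cv2.minAreaRect(b);print("bin",R,[onz(t,*p,.09)[:2].round(4) for p in cv2.boxPoints(R)],onz(t,*R[0],.09))
# stripe
m=(S<110)&(V>150);ys,xs=np.nonzero(m[250:278,336:362]);pts=np.array([onz(t,x+336,y+250,.213)[:2] for x,y in zip(xs,ys)])
print("stripe n",len(pts),pts.mean(0)); q=pts-pts.mean(0);w=np.linalg.svd(q)[2][0];print("dir",np.degrees(np.arctan2(w[1],w[0])))
A=cv2.resize(im[220:340,280:420],None,fx=3,fy=3,interpolation=2);B=cv2.resize(s["image"][150:300,280:440],None,fx=2.4,fy=2.4,interpolation=2)
cv2.imwrite("pics/c1.png",np.hstack([A[:360],B[:360]]))
E
```

```text
cap ((347.29071044921875, 264.593017578125), 13.128045082092285) (336, 252, 24, 26)
cap top xyz if z=.213 [ 0.51850207 -0.02825898  0.213     ]
tray ((449.33966064453125, 276.504638671875), (57.17762756347656, 54.618690490722656), 9.659893035888672) [array([ 0.4557, -0.2151]), array([ 0.5969, -0.2436]), array([ 0.571 , -0.3901]), array([ 0.4306, -0.3594])] [ 0.51296149 -0.30209317  0.02      ]
bin ((201.08767700195312, 281.9984130859375), (63.06941223144531, 64.95539093017578), 70.55996704101562) [array([0.5407, 0.4356]), array([0.5952, 0.2833]), array([0.4455, 0.2273]), array([0.3927, 0.3773])] [0.4927845  0.33081157 0.09      ]
stripe n 59 [ 0.53048152 -0.0279129 ]
dir -150.30091768937973
```

View pics/c1.png

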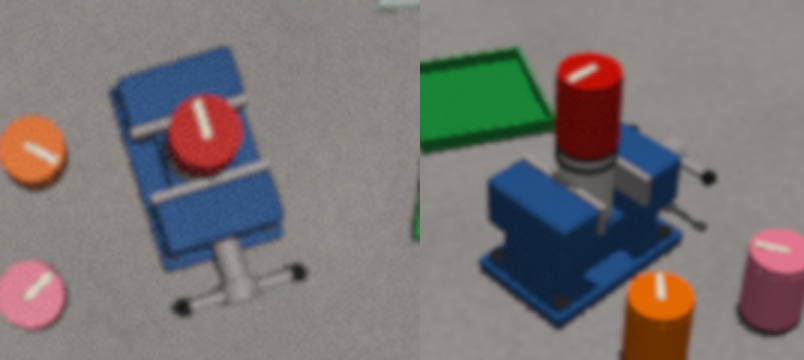

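The red cap sits on the vise housing at crop (205,133), which is about top pixel (348,264). Its stripe points at a yaw of about 17°. The orange and pink caps stand on the bench. Next I'll fit the cap axis using both views.

```bash
cat > fit.py <<'E'
from h import *
from scipy.optimize import minimize
def redmask(im,box):
    hsv=cv2.cvtColor(im,cv2.COLOR_BGR2HSV).astype(int);H,S,V=hsv[...,0],hsv[...,1],hsv[...,2]
    m=((((H<7)|(H>174))&(S>140)&(V>50))).astype(np.uint8);o=np.zeros_like(m);x0,y0,x1,y1=box;o[y0:y1,x0:x1]=m[y0:y1,x0:x1]
    c,_=cv2.findContours(o,0,1);c=max(c,key=cv2.contourArea);o[:]=0;cv2.drawContours(o,[cv2.convexHull(c)],-1,1,-1);return o
a=np.linspace(0,2*np.pi,60)
def cyl(x,y,z0,h,r=.028): return np.r_[[[x+r*np.cos(t),y+r*np.sin(t),z] for z in (z0,z0+h) for t in a]]
def fit(caps,boxes,p0,z0,h,freez=False,r=.028):
    M=[cv2.GaussianBlur(redmask(c["image"],b).astype(np.float32),(0,0),1) for c,b in zip(caps,boxes)]
    def cost(p,det=False):
        e=[]
        for c,m in zip(caps,M):
            uv=proj(c,cyl(p[0],p[1],p[2] if freez else z0,h,r)); k=np.zeros(m.shape,np.uint8)
            cv2.fillConvexPoly(k,cv2.convexHull(np.round(uv*256).astype(np.int32)),255,cv2.LINE_AA,8)
            e.append(np.abs(cv2.GaussianBlur(k.astype(np.float32)/255,(0,0),1)-m).sum())
        return e if det else sum(e)
    r=minimize(cost,p0,method="Nelder-Mead",options=dict(initial_simplex=np.array([p0]+[np.array(p0)+.008*np.eye(len(p0))[i] for i in range(len(p0))]),xatol=1e-5))
    return r.x,cost(r.x,True),[m.sum() for m in M]
E
python3 - <<'E'
from fit import *
t=manip.capture("top");s=manip.capture("scene")
B=[(325,240,375,290),(325,160,375,225)]
print(fit([t,s],B,[.52,-.029],.135,.078))
print(fit([t],B[:1],[.52,-.029],.135,.078));print(fit([s],B[1:],[.52,-.029],.135,.078))
print(fit([t,s],B,[.52,-.029,.135],.135,.078,True))
x,y=.52,-.029
# vise yaw via stripe in scene: endpoints at scene crop (568,80),(598,67)
p,q=[onz(s,280+(u-420)/2.4,150+v/2.4,.213) for u,v in((568,79),(598,67))];print(p,q,np.degrees(np.arctan2(*(q-p)[[1,0]])))
p,q=[onz(t,280+u/3,220+v/3,.213) for u,v in((208,137),(198,100))];print(p,q,np.degrees(np.arctan2(*(q-p)[[1,0]])))
# tray via scene: corners
im=s["image"];h=cv2.cvtColor(im,cv2.COLOR_BGR2HSV);cv2.imwrite("pics/c2.png",np.hstack([cv2.resize(im[160:220,260:345],None,fx=4,fy=4,interpolation=2)[:240],cv2.resize(t["image"][230:320,160:250],(240,240),interpolation=2)]))
E
```

```text
Traceback (most recent call last):
  File "fit.py", line 19, in fit
    return r.x,cost(r.x,True),[m.sum() for m in M]
               ~~~~^^^^^^^^^^
  File "fit.py", line 14, in cost
    uv=proj(c,cyl(p[0],p[1],p[2] if freez else z0,h,r)); k=np.zeros(m.shape,np.uint8)
              ~~~^^^^^^^^^^^^^^^^^^^^^^^^^^^^^^^^^^^^^
  File "fit.py", line 8, in cyl
    def cyl(x,y,z0,h,r=.028): return np.r_[[[x+r*np.cos(t),y+r*np.sin(t),z] for z in (z0,z0+h) for t in a]]
                                               ~^~~~~~~~~~
TypeError: unsupported operand type(s) for *: 'OptimizeResult' and 'float'
```

```bash
sed -i 's/    r=minimize/    R=minimize/; s/return r.x,cost(r.x,True)/return R.x,cost(R.x,True)/' fit.py
python3 - <<'E'
from fit import *
t=manip.capture("top");s=manip.capture("scene")
B=[(325,240,375,290),(325,160,375,225)]
print(fit([t,s],B,[.52,-.029],.135,.078))
print(fit([t],B[:1],[.52,-.029],.135,.078));print(fit([s],B[1:],[.52,-.029],.135,.078))
print(fit([t,s],B,[.52,-.029,.135],.135,.078,True))
p,q=[onz(s,280+(u-420)/2.4,150+v/2.4,.213) for u,v in((568,79),(598,67))];print(p,q,np.degrees(np.arctan2(*(q-p)[[1,0]])))
p,q=[onz(t,280+u/3,220+v/3,.213) for u,v in((208,137),(198,100))];print(p,q,np.degrees(np.arctan2(*(q-p)[[1,0]])))
im=s["image"];cv2.imwrite("pics/c2.png",np.hstack([cv2.resize(im[160:220,260:345],None,fx=4,fy=4,interpolation=2)[:240],cv2.resize(t["image"][230:320,160:250],(240,240),interpolation=2)]))
E
```

```text
(array([ 0.52067331, -0.0315563 ]), [np.float32(102.97243), np.float32(182.95293)], [np.float32(503.0), np.float32(1098.0)])
(array([ 0.52312825, -0.02950127]), [np.float32(102.44705)], [np.float32(503.0)])
(array([ 0.51777463, -0.03454766]), [np.float32(174.74991)], [np.float32(1098.0)])
(array([ 0.52101373, -0.02971976,  0.13165093]), [np.float32(99.30638), np.float32(180.14484)], [np.float32(503.0), np.float32(1098.0)])
[ 0.54417893 -0.02310191  0.213     ] [ 0.51358053 -0.02774171  0.213     ] -171.3776275537909
[ 0.51600832 -0.03290636  0.213     ] [ 0.54461219 -0.02558486  0.213     ] 14.357286133346188
```

View pics/c2.png

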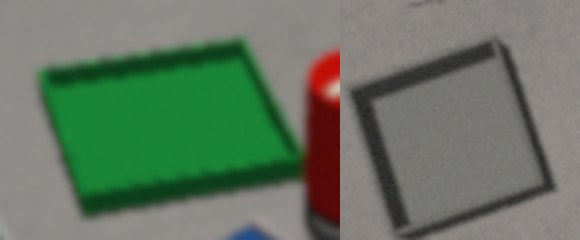

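```bash
python3 - <<'E'
import re
s=open('fit.py').read()
a=s.index("    hsv=");b=s.index(";o=np.zeros_like")
s=s[:a]+"    f=im.astype(int);d=f[...,2]-np.maximum(f[...,0],f[...,1]);m=(d>TH).astype(np.uint8)"+s[b:]
open('fit.py','w').write("TH=45\n"+s)
E
python3 - <<'E'
import fit; from fit import *
t=manip.capture("top");s=manip.capture("scene")
B=[(325,240,375,290),(325,160,375,225)]
for th in(35,50,65):
    fit.TH=th; print(th)
    print(fit.fit([t,s],B,[.52,-.029],.135,.078))
    print(fit.fit([t],B[:1],[.52,-.029],.135,.078));print(fit.fit([s],B[1:],[.52,-.029],.135,.078))
im=s["image"]
x,y=.520,-.0305
for n,c,bx in(("t",t,B[0]),("s",s,B[1])):
    v=cv2.resize(c["image"],None,fx=4,fy=4,interpolation=2)
    for z in(.135,.213): cv2.polylines(v,[np.round((proj(c,cyl(x,y,z,0)[:60])+.5)*4).astype(int)],True,(0,255,0),1)
    x0,y0,x1,y1=bx;cv2.imwrite(f"pics/f{n}.png",v[y0*4-40:y1*4+40,x0*4-40:x1*4+40])
a=cv2.imread("pics/ft.png");b=cv2.imread("pics/fs.png");h=min(len(a),len(b));cv2.imwrite("pics/f.png",np.hstack([a[:h],b[:h]]))
E
```

```text
35Traceback (most recent call last):
  File "<stdin>", line 6, in <module>
AttributeError: 'function' object has no attribute 'fit'
```

```bash
python3 - <<'E'
import fit as F; from h import *; from fit import cyl
t=manip.capture("top");s=manip.capture("scene")
B=[(325,240,375,290),(325,160,375,225)]
for th in(35,50,65):
    F.TH=th; print(th)
    print(F.fit([t,s],B,[.52,-.029],.135,.078))
    print(F.fit([t],B[:1],[.52,-.029],.135,.078)[:2]);print(F.fit([s],B[1:],[.52,-.029],.135,.078)[:2])
x,y=.520,-.0305
for n,c,bx in(("t",t,B[0]),("s",s,B[1])):
    v=cv2.resize(c["image"],None,fx=4,fy=4,interpolation=2)
    for z in(.135,.213): cv2.polylines(v,[np.round((proj(c,cyl(x,y,z,0)[:60])+.5)*4).astype(int)],True,(0,255,0),1)
    x0,y0,x1,y1=bx;cv2.imwrite(f"pics/f{n}.png",v[y0*4-40:y1*4+40,x0*4-40:x1*4+40])
a=cv2.imread("pics/ft.png");b=cv2.imread("pics/fs.png");h=min(len(a),len(b));cv2.imwrite("pics/f.png",np.hstack([a[:h],b[:h]]))
E
```

```text
35
(array([ 0.52093467, -0.0303918 ]), [np.float32(77.84906), np.float32(116.83989)], [np.float32(530.0), np.float32(1165.0)])
(array([ 0.52306985, -0.02969101]), [np.float32(75.90511)])
(array([ 0.51915814, -0.03378423]), [np.float32(110.14682)])
50
(array([ 0.52091076, -0.03030849]), [np.float32(90.49465), np.float32(175.61209)], [np.float32(516.0), np.float32(1105.0)])
(array([ 0.52549216, -0.03011849]), [np.float32(90.94737)])
(array([ 0.51692324, -0.03660031]), [np.float32(161.78934)])
65
(array([ 0.52008657, -0.0299213 ]), [np.float32(128.14449), np.float32(216.4706)], [np.float32(478.00003), np.float32(1064.0)])
(array([ 0.52555889, -0.02998343]), [np.float32(128.92941)])
(array([ 0.51646014, -0.03925687]), [np.float32(199.59676)])
```

View pics/f.png

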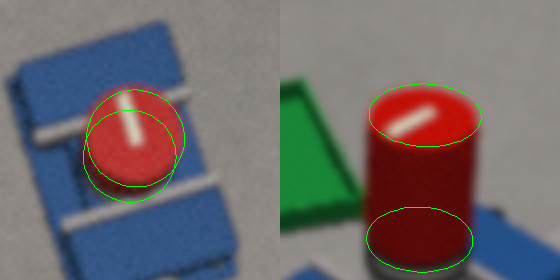

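The overlay matches in both views to about 1 px, so the cap axis is at about (0.5205, -0.0305). The approach winds the wrist clockwise to leave room for the anticlockwise turn.

```bash
python3 -m crank '{"hand":[-1,-1,-1,-1,-1,-1,-1,-1],"translation":[[0.02,-0.03,0.015],[0.023,-0.035,0.015],[0.023,-0.035,0.015],[0.023,-0.035,0.015],[0.023,-0.035,0],[0.023,-0.035,0],[0.023,-0.035,0],[0.023,-0.035,0]],"turn":[[0,0,-0.183],[0,0,-0.183],[0,0,-0.183],[0,0,-0.183],[0,0,-0.183],[0,0,-0.183],[0,0,-0.183],[0,0,-0.183]]}' 40; python3 -c "
from h import *
o=manip.get_obs();print(np.round(o['joint_pos'],1),o['ee_rot'])"
```

```text
time: 1.6
tool_pos: [0.3409, 0.2503, 0.2916]
ee_rot: [[0.001, 0.981, -0.192], [0.0, -0.192, -0.981], [-1.0, 0.001, -0.001]]
force: [0.3, 0.9, -0.1]
gripper_width: 1.0
[ 28.6 -11.6  87.5  -0.  104.   39.6] [[ 9.39544098e-04  9.81462971e-01 -1.91649559e-01]
 [ 4.34007062e-04 -1.91650026e-01 -9.81463234e-01]
 [-9.99999464e-01  8.38950727e-04 -6.06025512e-04]]
```

```bash
python3 -m crank '{"hand":[-1,-1,-1,-1,-1,-1,-1,-1],"translation":[[0.0225,-0.035,0],[0.0225,-0.035,0],[0.0225,-0.035,0],[0.0225,-0.035,0],[0.0225,-0.035,0],[0.0225,-0.035,0],[0.0225,-0.035,0],[0.022,-0.036,0]],"turn":[[0,0,-0.183],[0,0,-0.183],[0,0,-0.183],[0,0,-0.183],[0,0,-0.183],[0,0,-0.183],[0,0,-0.183],[0,0,-0.183]]}'
python3 -m crank '{"hand":[-1,-1,-1,-1,-1,-1,-1,-1],"translation":[[0,0,-0.01],[0,0,-0.01],[0,0,-0.015],[0,0,-0.01],[0,0,0],[0,0,0],[0,0,0],[0,0,0]],"turn":[[0,0,-0.183],[0,0,-0.183],[0,0,-0.183],[0,0,-0.183],[0,0,0],[0,0,0],[0,0,0],[0,0,0]]}'; python3 -c "
from h import *
o=manip.get_obs();print(np.round(o['joint_pos'],1),o['ee_rot'])
t=manip.capture('top');s=manip.capture('scene')
a=cv2.resize(t['image'][200:330,270:430],None,fx=2.5,fy=2.5);b=cv2.resize(s['image'][110:240,270:430],None,fx=2.5,fy=2.5)
cv2.imwrite('pics/a1.png',np.hstack([a,b]))"
```

```text
time: 2.6
tool_pos: [0.5204, -0.0308, 0.2915]
ee_rot: [[0.0, -0.086, -0.996], [0.0, -0.996, 0.086], [-1.0, -0.0, -0.0]]
force: [0.6, 0.8, -0.0]
gripper_width: 1.001
time: 3.6
tool_pos: [0.52, -0.0296, 0.2469]
ee_rot: [[0.001, -0.725, -0.688], [-0.0, -0.688, 0.725], [-1.0, -0.0, -0.001]]
force: [-0.1, -1.0, -0.2]
gripper_width: 0.997
[ -9.5   1.1  80.9  -0.   98.  127. ] [[ 8.87295995e-04 -7.25280147e-01 -6.88453282e-01]
 [-2.60615430e-04 -6.88453697e-01  7.25280248e-01]
 [-9.99999572e-01 -4.64116712e-04 -7.99881405e-04]]
```

View pics/a1.png

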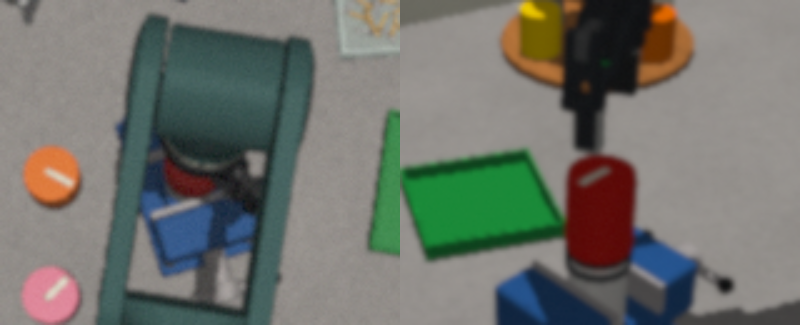

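The open gripper hangs over the red cap, seen at (600,170) in the right crop, with no contact. I'll descend now.

```bash
python3 -m crank '{"hand":[-1,-1,-1,-1,-1,-1,-1,-1],"translation":[[0,-0.001,-0.008],[0,0,-0.008],[0,0,-0.008],[0,0,-0.008],[0,0,-0.006],[0,0,-0.004],[0,0,-0.002],[0,0,0]],"turn":[[0,0,0],[0,0,0],[0,0,0],[0,0,0],[0,0,0],[0,0,0],[0,0,0],[0,0,0]]}'
python3 -m crank '{"hand":[-1,-1,-1,-1,-1,-1,-1,-1],"translation":[[0,0,-0.006],[0,0,-0.008],[0,0,-0.008],[0,0,-0.008],[0,0,-0.005],[0,0,-0.002],[0,0,0],[0,0,0]],"turn":[[0,0,0],[0,0,0],[0,0,0],[0,0,0],[0,0,0],[0,0,0],[0,0,0],[0,0,0]]}'
python3 -c "
from h import *
t=manip.capture('top');s=manip.capture('scene')
a=cv2.resize(t['image'][200:330,270:430],None,fx=2.5,fy=2.5);b=cv2.resize(s['image'][110:240,270:430],None,fx=2.5,fy=2.5)
cv2.imwrite('pics/a2.png',np.hstack([a,b]))"
```

```text
time: 4.7
tool_pos: [0.5198, -0.0306, 0.2024]
ee_rot: [[0.0, -0.726, -0.688], [-0.0, -0.688, 0.726], [-1.0, 0.0, -0.0]]
force: [0.1, -0.3, -0.5]
gripper_width: 1.003
time: 5.7
tool_pos: [0.52, -0.0306, 0.1657]
ee_rot: [[0.001, -0.726, -0.688], [-0.0, -0.688, 0.726], [-1.0, -0.0, -0.001]]
force: [0.7, 0.1, -1.1]
gripper_width: 1.002
```

View pics/a2.png

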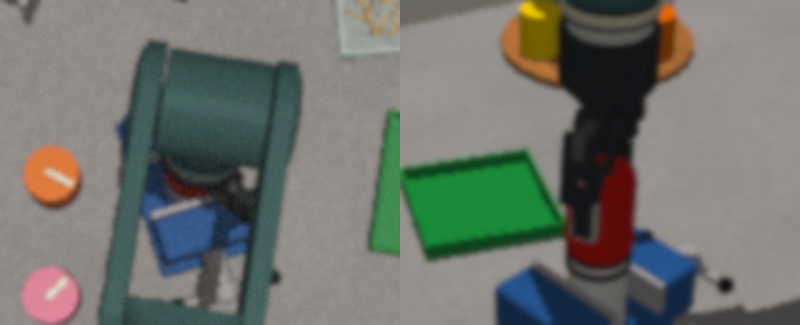

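The fingers straddle the cap, with the pad at about (590,190) in the right crop. I'll close now.

```bash
python3 -m crank '{"hand":[1,1,1,1,1,1,1,1],"translation":[[0,0,0],[0,0,0],[0,0,0],[0,0,0],[0,0,0],[0,0,0],[0,0,0],[0,0,0]],"turn":[[0,0,0],[0,0,0],[0,0,0],[0,0,0],[0,0,0],[0,0,0],[0,0,0],[0,0,0]]}' 40; python3 -c "
from h import *
o=manip.get_obs();print(o['force'],o['torque'],o['ee_rot'][:,1])"
```

```text
time: 6.8
tool_pos: [0.5206, -0.0301, 0.166]
ee_rot: [[0.002, -0.726, -0.688], [0.001, -0.688, 0.726], [-1.0, -0.002, -0.001]]
force: [3.5, 4.0, 2.6]
gripper_width: 0.651
[3.46989742 4.01754661 2.63137254] [ 0.62241542 -0.72277702  0.00774762] [-0.72558534 -0.68812856 -0.00223647]
```

```bash
python3 -m crank '{"hand":[1,1,1,1,1,1,1,1],"translation":[[0.0005,0.0005,0.0004],[0,0,0.0004],[0,0,0.0004],[0,0,0.0004],[0,0,0.0004],[0,0,0.0004],[0,0,0.0004],[0,0,0.0004]],"turn":[[0,0,0.175],[0,0,0.175],[0,0,0.175],[0,0,0.175],[0,0,0.175],[0,0,0.175],[0,0,0.175],[0,0,0.175]]}'; python3 -c "
from h import *
o=manip.get_obs();print(o['force'],o['torque'],np.round(o['joint_pos'],1))
s=manip.capture('scene')
b=cv2.resize(s['image'][110:240,270:430],None,fx=2.5,fy=2.5)
cv2.imwrite('pics/a3.png',b)"
```

```text
time: 7.8
tool_pos: [0.5203, -0.031, 0.168]
ee_rot: [[-0.0, 0.559, -0.829], [-0.002, -0.829, -0.559], [-1.0, 0.001, 0.001]]
force: [3.7, 1.2, -1.0]
gripper_width: 0.651
[ 3.69645881  1.15905173 -0.95372323] [ 0.04526314 -0.62881107 -0.03577672] [-9.6  2.5 88.3 -0.1 89.1 46.5]
```

View pics/a3.png

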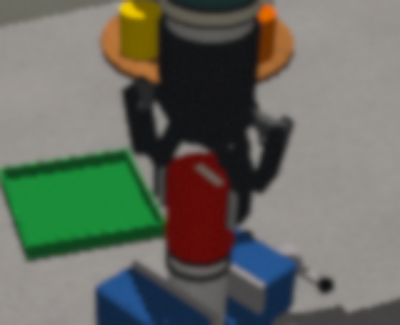

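The stripe at (208,175) has turned with the hand and the grip is good. I'll continue the stroke.

```bash
python3 -m crank '{"hand":[1,1,1,1,1,1,1,1],"translation":[[0.0004,0,0.0004],[0,0,0.0004],[0,0,0.0004],[0,0,0.0004],[0,0,0.0004],[0,0,0.0004],[0,0,0.0004],[0,0,0.0004]],"turn":[[0,0,0.175],[0,0,0.175],[0,0,0.175],[0,0,0.175],[0,0,0.175],[0,0,0.175],[0,0,0.175],[0,0,0.175]]}'; python3 -m crank '{"hand":[1,1,1,1,1,1,1,1],"translation":[[0,0,0.0004],[0,0,0.0004],[0,0,0.0004],[0,0,0.0004],[0,0,0.0004],[0,0,0.0004],[0,0,0.0004],[0,0,0.0004]],"turn":[[0,0,0.175],[0,0,0.175],[0,0,0.175],[0,0,0.175],[0,0,0.175],[0,0,0.175],[0,0,0.175],[0,0,0.175]]}'; python3 -c "
from h import *
o=manip.get_obs();print(o['force'],o['torque'],np.round(o['joint_pos'],1))"
```

```text
time: 8.85
tool_pos: [0.5212, -0.031, 0.1712]
ee_rot: [[0.001, 0.913, 0.407], [-0.002, 0.407, -0.913], [-1.0, 0.0, 0.002]]
force: [5.2, -0.9, -1.8]
gripper_width: 0.65
time: 9.85
tool_pos: [0.5217, -0.0305, 0.1745]
ee_rot: [[0.002, -0.246, 0.969], [-0.001, 0.969, 0.246], [-1.0, -0.001, 0.002]]
force: [6.8, 0.1, -1.9]
gripper_width: 0.651
[ 6.7902299   0.07725661 -1.94865597] [ 0.22928989 -1.18455919 -0.0816291 ] [  -9.6    2.5   87.7   -0.    89.7 -113.8]
```

```bash
python3 -m crank '{"hand":[1,1,1,-1,-1,-1,-1,-1],"translation":[[0.0006,0,0.0004],[0,0,0.0004],[0,0,0],[0,0,0],[0,0,0],[0,0,0],[0,0,0],[0,0,0]],"turn":[[0,0,0.175],[0,0,0.175],[0,0,0],[0,0,0],[0,0,0],[0,0,0],[0,0,0],[0,0,0]]}';  python3 -c "
from h import *
o=manip.get_obs();print(o['force'],o['torque'],np.round(o['joint_pos'],1))"
```

```text
time: 10.85
tool_pos: [0.5212, -0.0301, 0.1757]
ee_rot: [[-0.0, -0.561, 0.828], [-0.0, 0.828, 0.561], [-1.0, 0.0, -0.0]]
force: [-0.4, 0.1, -0.1]
gripper_width: 1.006
[-0.3565965   0.05812719 -0.10192227] [-0.02851205  0.0810032   0.01027684] [  -9.5    2.5   87.5   -0.    90.  -133.7]
```

```bash
python3 -m crank '{"hand":[-1,-1,-1,-1,-1,-1,-1,-1],"translation":[[0,0,0],[0,0,0],[0,0,0],[0,0,0],[0,0,0],[0,0,0],[0,0,0],[0,0,0]],"turn":[[0,0,-0.183],[0,0,-0.183],[0,0,-0.183],[0,0,-0.183],[0,0,-0.183],[0,0,-0.183],[0,0,-0.183],[0,0,-0.183]]}'; python3 -m crank '{"hand":[-1,-1,-1,-1,-1,-1,-1,-1],"translation":[[0,0,0],[0,0,0],[0,0,0],[0,0,0],[0,0,0],[0,0,0],[0,0,0],[0,0,0]],"turn":[[0,0,-0.183],[0,0,-0.183],[0,0,-0.183],[0,0,-0.183],[0,0,-0.183],[0,0,-0.183],[0,0,-0.183],[0,0,-0.183]]}'; python3 -m crank '{"hand":[-1,-1,-1,-1,-1,-1,-1,-1],"translation":[[0,0,0],[0,0,0],[0,0,0],[0,0,0],[0,0,0],[0,0,0],[0,0,0],[0,0,0]],"turn":[[0,0,-0.183],[0,0,-0.183],[0,0,-0.183],[0,0,-0.183],[0,0,-0.183],[0,0,-0.183],[0,0,-0.183],[0,0,-0.183]]}'; python3 -m crank '{"hand":[-1,-1,1,1,1,1,1,1],"translation":[[0,0,0],[0,0,0],[0,0,0],[0,0,0],[0,0,0],[0,0,0],[0,0,0],[0,0,0]],"turn":[[0,0,-0.183],[0,0,0],[0,0,0],[0,0,0],[0,0,0],[0,0,0],[0,0,0],[0,0,0]]}'; python3 -c "
from h import *
o=manip.get_obs();print(o['force'],o['torque'],np.round(o['joint_pos'],1))"
```

```text
time: 11.85
tool_pos: [0.5213, -0.0301, 0.1758]
ee_rot: [[0.0, 0.767, 0.642], [-0.0, 0.642, -0.767], [-1.0, -0.0, 0.0]]
force: [0.8, -0.3, -0.3]
gripper_width: 1.002
time: 12.85
tool_pos: [0.5212, -0.0301, 0.1758]
ee_rot: [[-0.0, 0.72, -0.694], [-0.0, -0.694, -0.72], [-1.0, 0.0, 0.0]]
force: [-0.7, 0.4, -0.7]
gripper_width: 1.002
time: 13.85
tool_pos: [0.5212, -0.0301, 0.1758]
ee_rot: [[-0.0, -0.613, -0.79], [-0.0, -0.79, 0.613], [-1.0, 0.0, 0.0]]
force: [0.1, -0.0, 0.2]
gripper_width: 1.001
time: 14.85
tool_pos: [0.5213, -0.0301, 0.176]
ee_rot: [[0.0, -0.743, -0.67], [-0.0, -0.67, 0.743], [-1.0, 0.0, -0.0]]
force: [-1.3, -0.0, 3.4]
gripper_width: 0.658
[-1.26239003 -0.00918501  3.38389227] [-0.08407649  0.21265969  0.02260132] [ -9.5   2.5  87.5  -0.   90.  128.4]
```

Regripped, and the hand is well centred. Second stroke.

```bash
python3 -m crank '{"hand":[1,1,1,1,1,1,1,1],"translation":[[0,0,0.0004],[0,0,0.0004],[0,0,0.0004],[0,0,0.0004],[0,0,0.0004],[0,0,0.0004],[0,0,0.0004],[0,0,0.0004]],"turn":[[0,0,0.175],[0,0,0.175],[0,0,0.175],[0,0,0.175],[0,0,0.175],[0,0,0.175],[0,0,0.175],[0,0,0.175]]}'; python3 -m crank '{"hand":[1,1,1,1,1,1,1,1],"translation":[[0,0,0.0004],[0,0,0.0004],[0,0,0.0004],[0,0,0.0004],[0,0,0.0004],[0,0,0.0004],[0,0,0.0004],[0,0,0.0004]],"turn":[[0,0,0.175],[0,0,0.175],[0,0,0.175],[0,0,0.175],[0,0,0.175],[0,0,0.175],[0,0,0.175],[0,0,0.175]]}'; python3 -m crank '{"hand":[1,1,1,1,1,1,1,1],"translation":[[0,0,0.0004],[0,0,0.0004],[0,0,0.0004],[0,0,0.0004],[0,0,0.0004],[0,0,0.0004],[0,0,0.0004],[0,0,0.0004]],"turn":[[0,0,0.175],[0,0,0.175],[0,0,0.175],[0,0,0.175],[0,0,0.175],[0,0,0.175],[0,0,0.175],[0,0,0.175]]}';  python3 -c "
from h import *
o=manip.get_obs();print(o['force'],o['torque'],np.round(o['joint_pos'],1))"
```

```text
time: 15.85
tool_pos: [0.5217, -0.0301, 0.1791]
ee_rot: [[0.001, 0.538, -0.843], [-0.0, -0.843, -0.538], [-1.0, 0.001, -0.001]]
force: [-0.2, -0.4, 1.9]
gripper_width: 0.657
time: 16.85
tool_pos: [0.5218, -0.03, 0.1823]
ee_rot: [[0.001, 0.922, 0.387], [0.0, 0.387, -0.922], [-1.0, 0.001, 0.0]]
force: [-0.0, 0.2, 1.6]
gripper_width: 0.655
time: 17.85
tool_pos: [0.5216, -0.0299, 0.1854]
ee_rot: [[0.001, -0.225, 0.974], [0.001, 0.974, 0.225], [-1.0, 0.0, 0.001]]
force: [0.1, 0.8, 0.8]
gripper_width: 0.656
[0.06308456 0.76939091 0.78438396] [ 0.16681748  0.02521773 -0.0337458 ] [  -9.5    2.2   86.7    0.    91.1 -112.5]
```

```bash
python3 -m crank '{"hand":[1,1,1,1,1,1,1,1],"translation":[[0,0,0.0004],[0,0,0.0004],[0,0,0.0004],[0,0,0.001],[0,0,0.001],[0,0,0.001],[0,0,0],[0,0,0]],"turn":[[0,0,0.175],[0,0,0.175],[0,0,0.1],[0,0,0],[0,0,0],[0,0,0],[0,0,0],[0,0,0]]}';  python3 -c "
from h import *
o=manip.get_obs();print(o['force'],o['torque'],np.round(o['joint_pos'],1))"
```

```text
time: 18.85
tool_pos: [0.5212, -0.03, 0.1895]
ee_rot: [[-0.0, -0.622, 0.783], [0.0, 0.783, 0.622], [-1.0, 0.0, -0.0]]
force: [0.6, -0.5, -2.4]
gripper_width: 0.659
[ 0.64291554 -0.48286949 -2.43932649] [ 0.02165544 -0.11749581 -0.02813653] [  -9.5    2.1   86.3    0.    91.6 -138. ]
```

```bash
python3 -m crank '{"hand":[1,1,1,1,1,1,1,1],"translation":[[0,0,0.002],[0,0,0.003],[0,0,0.004],[0,0,0.006],[0,0,0.006],[0,0,0.006],[0,0,0.003],[0,0,0]],"turn":[[0,0,0],[0,0,0],[0,0,0],[0,0,0],[0,0,0],[0,0,0],[0,0,0],[0,0,0]]}';  python3 -c "
from h import *
o=manip.get_obs();print(o['force'],o['torque'],np.round(o['joint_pos'],1))"
```

```text
time: 19.85
tool_pos: [0.5214, -0.0301, 0.2199]
ee_rot: [[0.001, -0.622, 0.783], [-0.0, 0.783, 0.622], [-1.0, -0.0, 0.0]]
force: [0.2, 0.1, -1.9]
gripper_width: 0.652
[ 0.17243458  0.08834482 -1.85709041] [-0.00355359  0.04712168 -0.06397562] [  -9.5    1.6   83.4    0.    95.  -138. ]
```

```bash
python3 -m crank '{"hand":[1,1,1,1,1,1,1,1],"translation":[[0,0,0.005],[0,0,0.008],[0,0,0.01],[0,0,0.01],[0,0,0.01],[0,0,0.008],[0,0,0.003],[0,0,0]],"turn":[[0,0,0],[0,0,0],[0,0,0],[0,0,0],[0,0,0],[0,0,0],[0,0,0],[0,0,0]]}';  python3 -c "
from h import *
o=manip.get_obs();print(o['force'],o['torque'],np.round(o['joint_pos'],1))
t=manip.capture('top');s=manip.capture('scene')
a=cv2.resize(t['image'][200:330,270:430],None,fx=2.5,fy=2.5);b=cv2.resize(s['image'][110:240,270:430],None,fx=2.5,fy=2.5)
cv2.imwrite('pics/a4.png',np.hstack([a,b]))"
```

```text
time: 20.85
tool_pos: [0.5213, -0.0301, 0.2736]
ee_rot: [[0.0, -0.622, 0.783], [0.0, 0.783, 0.622], [-1.0, -0.0, 0.0]]
force: [0.4, -0.3, -1.5]
gripper_width: 0.653
[ 0.38437704 -0.33314539 -1.49843779] [-0.00662845 -0.05700277 -0.03160519] [  -9.5    1.2   77.8    0.   101.  -138. ]
```

View pics/a4.png

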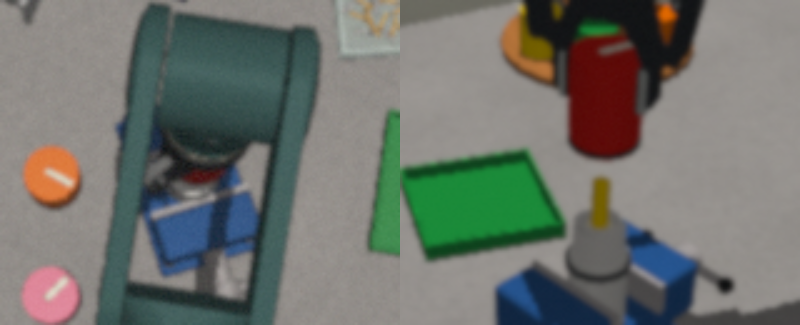

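The right crop shows the cap in the gripper, clear of the yellow stem at (600,200), and the element still in the housing. Next I'll carry the cap to the tray while unwinding the wrist.

```bash
python3 -m crank '{"hand":[1,1,1,1,1,1,1,1],"translation":[[0,-0.02,0],[-0.001,-0.04,0],[-0.001,-0.045,0],[-0.001,-0.045,0],[-0.002,-0.045,0],[-0.002,-0.045,0],[-0.001,-0.03,0],[0,0,0]],"turn":[[0,0,-0.15],[0,0,-0.17],[0,0,-0.17],[0,0,-0.17],[0,0,-0.17],[0,0,-0.17],[0,0,-0.15],[0,0,0]]}';  python3 -m crank '{"hand":[1,1,1,1,1,1,1,1],"translation":[[0,0,-0.02],[0,0,-0.035],[0,0,-0.04],[0,0,-0.04],[0,0,-0.03],[0,0,-0.015],[0,0,-0.005],[0,0,0]],"turn":[[0,0,0],[0,0,0],[0,0,0],[0,0,0],[0,0,0],[0,0,0],[0,0,0],[0,0,0]]}';python3 -c "
from h import *
o=manip.get_obs();print(o['force'],o['torque'],np.round(o['joint_pos'],1))
t=manip.capture('top');s=manip.capture('scene')
a=cv2.resize(t['image'][210:340,370:530],None,fx=2.5,fy=2.5);b=cv2.resize(s['image'][110:240,250:410],None,fx=2.5,fy=2.5)
cv2.imwrite('pics/a5.png',np.hstack([a,b]))"
```

```text
time: 21.95
tool_pos: [0.5126, -0.3021, 0.272]
ee_rot: [[-0.002, 0.464, 0.886], [0.001, 0.886, -0.464], [-1.0, -0.0, -0.002]]
force: [0.7, 0.1, -1.4]
gripper_width: 0.659
time: 22.95
tool_pos: [0.5139, -0.3002, 0.0896]
ee_rot: [[0.001, 0.46, 0.888], [-0.001, 0.888, -0.46], [-1.0, -0.0, 0.002]]
force: [-0.2, 1.1, -1.3]
gripper_width: 0.658
[-0.20920103  1.06808071 -1.34817613] [-0.01221316 -0.05972012  0.01186456] [-35.8  14.5  84.    0.   81.5 -98.4]
```

View pics/a5.png

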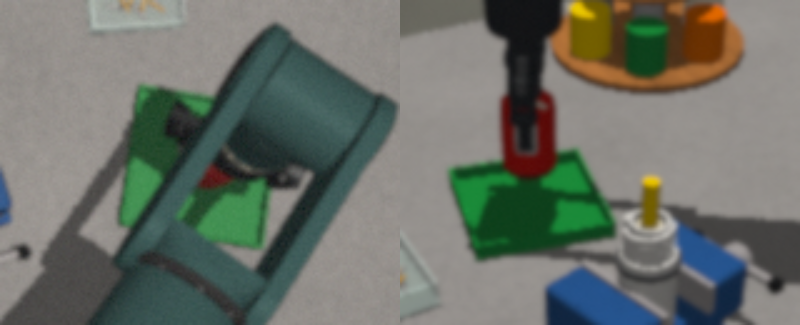

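The cap hangs over the middle of the tray, at about (527,170) in the right crop. I'll lower it and finish slowly.

```bash
python3 -m crank '{"hand":[1,1,1,1,1,1,1,1],"translation":[[0,0,-0.012],[0,0,-0.014],[0,0,-0.012],[0,0,-0.006],[0,0,-0.004],[0,0,-0.002],[0,0,0],[0,0,0]],"turn":[[0,0,0],[0,0,0],[0,0,0],[0,0,0],[0,0,0],[0,0,0],[0,0,0],[0,0,0]]}'
```

```text
time: 24.05
tool_pos: [0.5136, -0.3003, 0.0391]
ee_rot: [[0.001, 0.461, 0.888], [-0.001, 0.888, -0.461], [-1.0, -0.0, 0.001]]
force: [0.4, -0.0, -2.3]
gripper_width: 0.657
```

```bash
python3 -m crank '{"hand":[1,1,1,1,1,1,1,1],"translation":[[0,0,-0.0015],[0,0,-0.001],[0,0,-0.001],[0,0,-0.0005],[0,0,-0.0005],[0,0,0],[0,0,0],[0,0,0]],"turn":[[0,0,0],[0,0,0],[0,0,0],[0,0,0],[0,0,0],[0,0,0],[0,0,0],[0,0,0]]}'
```

```text
time: 25.05
tool_pos: [0.5135, -0.3002, 0.0361]
ee_rot: [[0.001, 0.461, 0.888], [-0.001, 0.888, -0.461], [-1.0, -0.0, 0.001]]
force: [-3.2, 2.3, 7.1]
gripper_width: 0.658
```

The upward force of 7 N means the cap has touched down. I'll release and rise.

```bash
python3 -m crank '{"hand":[-1,-1,-1,-1,-1,-1,-1,-1],"translation":[[0,0,0],[0,0,0],[0,0,0],[0,0,0],[0,0,0],[0,0,0.01],[0,0,0.015],[0,0,0.02]],"turn":[[0,0,0],[0,0,0],[0,0,0],[0,0,0],[0,0,0],[0,0,0],[0,0,0],[0,0,0]]}'
python3 -m crank '{"hand":[-1,-1,-1,-1,-1,-1,-1,-1],"translation":[[0,0,0.025],[0,0,0.035],[0,0,0.035],[0,0,0.035],[0,0,0.035],[0,0,0.025],[0,0,0.01],[0,0,0]],"turn":[[0,0,0],[0,0,0],[0,0,0],[0,0,0],[0,0,0],[0,0,0],[0,0,0],[0,0,0]]}'
python3 -c "
from h import *
o=manip.get_obs();print(o['force'],o['torque'],np.round(o['joint_pos'],1))
t=manip.capture('top');s=manip.capture('scene')
cv2.imwrite('pics/s6.png',s['image'])
a=cv2.resize(t['image'][210:340,370:530],None,fx=2.5,fy=2.5);b=cv2.resize(s['image'][130:260,250:410],None,fx=2.5,fy=2.5)
cv2.imwrite('pics/a6.png',np.hstack([a,b]))"
```

```text
time: 26.05
tool_pos: [0.5134, -0.3001, 0.0804]
ee_rot: [[0.0, 0.461, 0.888], [-0.0, 0.888, -0.461], [-1.0, 0.0, 0.0]]
force: [-0.2, -0.0, -0.1]
gripper_width: 1.003
time: 27.05
tool_pos: [0.5134, -0.3002, 0.2801]
ee_rot: [[0.002, 0.461, 0.888], [-0.001, 0.888, -0.461], [-1.0, -0.0, 0.002]]
force: [-0.2, -1.1, -0.5]
gripper_width: 0.997
[-0.20252082 -1.14170508 -0.46210853] [-0.01288471  0.00911534  0.01910333] [-35.8  10.5  66.9   0.  102.5 -98.3]
```

View pics/a6.png

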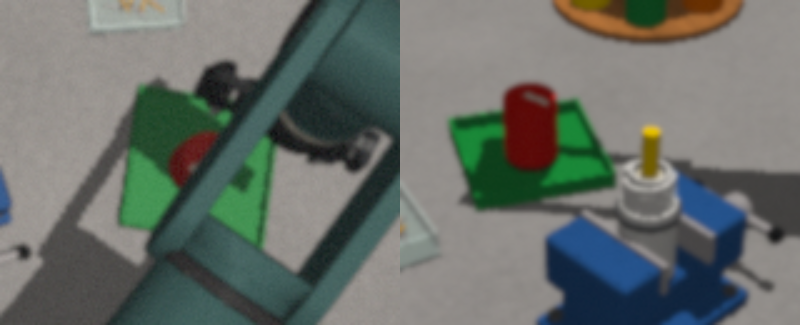

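The cap stands upright in the tray at (530,125) in the right crop, and the stem is at (651,150). I'll check the stem against the axis and move over it.

```bash
python3 - <<'E'
from h import *
s=manip.capture('scene');im=s['image'];hsv=cv2.cvtColor(im,cv2.COLOR_BGR2HSV)
m=cv2.inRange(hsv,(20,140,60),(35,255,255))[170:210,335:365];ys,xs=np.nonzero(m);print(xs.min()+335,xs.max()+335,ys.min()+170,ys.max()+170,len(xs),xs.mean()+335,ys.mean()+170)
print(onz(s,xs.mean()+335,ys.mean()+170,.186))
print(proj(s,[[.5213,-.0302,.205],[.5213,-.0302,.167]]))
E
python3 -m crank '{"hand":[-1,-1,-1,-1,-1,-1,-1,-1],"translation":[[0.001,0.02,0],[0.001,0.04,0],[0.001,0.045,0],[0.001,0.045,0],[0.001,0.045,0],[0.001,0.045,0],[0.002,0.03,0],[0,0,0]],"turn":[[0,0,0],[0,0,0],[0,0,0],[0,0,0],[0,0,0],[0,0,0],[0,0,0],[0,0,0]]}'
```

```text
347 353 181 199 103 349.84466019417476 189.75728155339806
[ 0.52161396 -0.02898412  0.186     ]
[[350.02986901 181.5998377 ]
 [349.36715223 197.00514022]]
time: 28.2
tool_pos: [0.5206, -0.0271, 0.2786]
ee_rot: [[-0.001, 0.457, 0.89], [0.001, 0.89, -0.457], [-1.0, 0.0, -0.001]]
force: [-1.6, -0.6, 0.0]
gripper_width: 0.998
```

```bash
python3 -m crank '{"hand":[-1,-1,-1,-1,-1,-1,-1,-1],"translation":[[0,0,-0.015],[0,0,-0.02],[0,0,-0.015],[0,0,-0.008],[0,0,-0.002],[0,0,0],[0,0,0],[0,0,0]],"turn":[[0,0,0],[0,0,0],[0,0,0],[0,0,0],[0,0,0],[0,0,0],[0,0,0],[0,0,0]]}'
python3 -c "
from h import *
t=manip.capture('top');s=manip.capture('scene')
a=cv2.resize(t['image'][200:330,270:430],None,fx=2.5,fy=2.5);b=cv2.resize(s['image'][110:240,270:430],None,fx=2.5,fy=2.5)
cv2.imwrite('pics/a7.png',np.hstack([a,b]))"
```

```text
time: 29.2
tool_pos: [0.5216, -0.0301, 0.2197]
ee_rot: [[0.001, 0.461, 0.888], [-0.0, 0.888, -0.461], [-1.0, 0.0, 0.001]]
force: [0.9, 0.0, -0.3]
gripper_width: 1.0
```

View pics/a7.png

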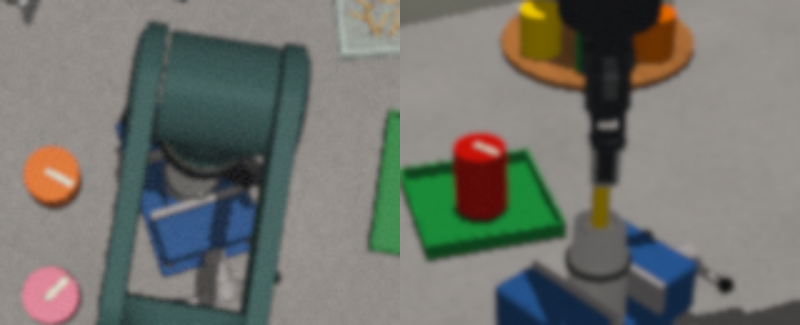

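The gripper is lined up with the stem at (600,205). I'll descend 45 mm to z of about 0.175 and grip.

```bash
python3 -m crank '{"hand":[-1,-1,-1,-1,-1,-1,-1,-1],"translation":[[0,0,-0.008],[0,0,-0.01],[0,0,-0.01],[0,0,-0.008],[0,0,-0.006],[0,0,-0.003],[0,0,0],[0,0,0]],"turn":[[0,0,0],[0,0,0],[0,0,0],[0,0,0],[0,0,0],[0,0,0],[0,0,0],[0,0,0]]}'
python3 -m crank '{"hand":[1,1,1,1,1,1,1,1],"translation":[[0,0,0],[0,0,0],[0,0,0],[0,0,0],[0,0,0],[0,0,0],[0,0,0],[0,0,0]],"turn":[[0,0,0],[0,0,0],[0,0,0],[0,0,0],[0,0,0],[0,0,0],[0,0,0],[0,0,0]]}' 40
```

```text
time: 30.3
tool_pos: [0.5215, -0.0301, 0.1745]
ee_rot: [[0.001, 0.461, 0.888], [-0.0, 0.888, -0.461], [-1.0, 0.0, 0.001]]
force: [-0.3, -0.3, 0.6]
gripper_width: 1.003
time: 31.3
tool_pos: [0.5214, -0.0301, 0.1742]
ee_rot: [[0.0, 0.461, 0.888], [-0.0, 0.888, -0.461], [-1.0, 0.0, 0.0]]
force: [0.5, -0.3, 0.6]
gripper_width: 0.161
```

```bash
python3 -m crank '{"hand":[1,1,1,1,1,1,1,1],"translation":[[0,0,0.005],[0,0,0.01],[0,0,0.015],[0,0,0.018],[0,0,0.018],[0,0,0.015],[0,0,0.009],[0,0,0]],"turn":[[0,0,0],[0,0,0],[0,0,0],[0,0,0],[0,0,0],[0,0,0],[0,0,0],[0,0,0]]}'
python3 -c "
from h import *
t=manip.capture('top');s=manip.capture('scene')
a=cv2.resize(t['image'][200:330,270:430],None,fx=2.5,fy=2.5);b=cv2.resize(s['image'][110:240,270:430],None,fx=2.5,fy=2.5)
cv2.imwrite('pics/a8.png',np.hstack([a,b]))"
```

```text
time: 32.3
tool_pos: [0.5216, -0.0301, 0.2649]
ee_rot: [[0.001, 0.461, 0.888], [-0.0, 0.888, -0.461], [-1.0, 0.001, 0.001]]
force: [-0.1, -0.2, -1.2]
gripper_width: 0.164
```

View pics/a8.png

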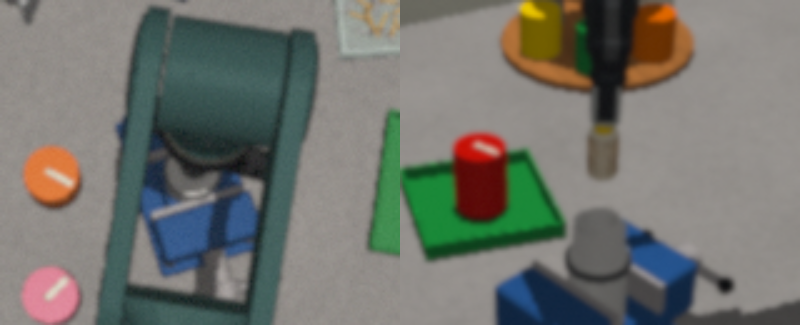

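The element is clear of the housing, at (602,150) in the right crop. I'll carry it to the bin.

```bash
python3 -m crank '{"hand":[1,1,1,1,1,1,1,1],"translation":[[-0.002,0.025,0],[-0.003,0.04,0],[-0.003,0.045,0],[-0.004,0.045,0],[-0.004,0.045,0],[-0.004,0.045,0],[-0.003,0.045,0],[-0.003,0.035,0]],"turn":[[0,0,0],[0,0,0],[0,0,0],[0,0,0],[0,0,0],[0,0,0],[0,0,0],[0,0,0]]}'
python3 -m crank '{"hand":[1,1,1,1,1,1,1,1],"translation":[[-0.002,0.025,0],[0,0.011,0],[0,0,-0.02],[0,0,-0.03],[0,0,-0.03],[0,0,-0.02],[0,0,-0.01],[0,0,0]],"turn":[[0,0,0],[0,0,0],[0,0,0],[0,0,0],[0,0,0],[0,0,0],[0,0,0],[0,0,0]]}'
python3 -c "
from h import *
t=manip.capture('top');s=manip.capture('scene')
a=cv2.resize(t['image'][210:340,130:290],None,fx=2.5,fy=2.5);b=cv2.resize(s['image'][270:400,380:540],None,fx=2.5,fy=2.5)
cv2.imwrite('pics/a9.png',np.hstack([a,b]))"
```

```text
time: 33.4
tool_pos: [0.4945, 0.2966, 0.2627]
ee_rot: [[-0.002, 0.46, 0.888], [-0.001, 0.888, -0.46], [-1.0, -0.002, -0.001]]
force: [-0.4, 0.6, -1.0]
gripper_width: 0.16
time: 34.4
tool_pos: [0.4931, 0.3303, 0.1532]
ee_rot: [[-0.001, 0.461, 0.887], [-0.001, 0.887, -0.461], [-1.0, -0.001, -0.001]]
force: [-0.2, 0.2, -0.3]
gripper_width: 0.16
```

View pics/a9.png

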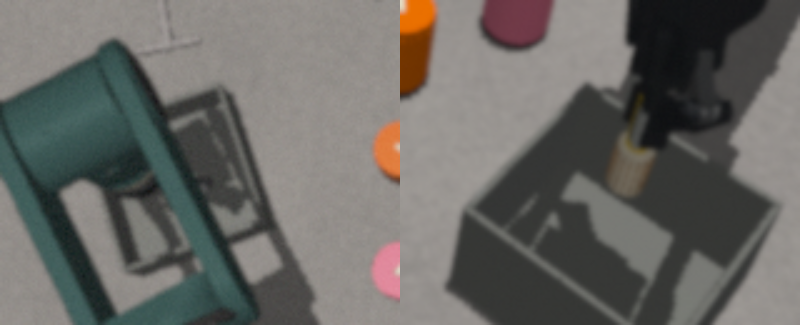

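The element is over the middle of the bin, at (630,165) in the right crop. I'll lower a bit more and release; the fingers stay above the rim.

```bash
python3 -m crank '{"hand":[1,1,1,1,1,1,1,1],"translation":[[0,0,-0.01],[0,0,-0.015],[0,0,-0.012],[0,0,-0.008],[0,0,-0.003],[0,0,0],[0,0,0],[0,0,0]],"turn":[[0,0,0],[0,0,0],[0,0,0],[0,0,0],[0,0,0],[0,0,0],[0,0,0],[0,0,0]]}'
python3 -m crank '{"hand":[-1,-1,-1,-1,-1,-1,-1,-1],"translation":[[0,0,0],[0,0,0],[0,0,0],[0,0,0],[0,0,0],[0,0,0.01],[0,0,0.02],[0,0,0.03]],"turn":[[0,0,0],[0,0,0],[0,0,0],[0,0,0],[0,0,0],[0,0,0],[0,0,0],[0,0,0]]}'
python3 -m crank '{"hand":[-1,-1,-1,-1,-1,-1,-1,-1],"translation":[[-0.01,0.01,0.03],[-0.02,0.02,0.03],[-0.03,0.025,0.02],[-0.03,0.025,0.02],[-0.03,0.025,0],[-0.03,0.025,0],[-0.02,0.02,0],[0,0,0]],"turn":[[0,0,0],[0,0,0],[0,0,0],[0,0,0],[0,0,0],[0,0,0],[0,0,0],[0,0,0]]}'
python3 -c "
from h import *
t=manip.capture('top');s=manip.capture('scene')
cv2.imwrite('pics/s10.png',s['image']);cv2.imwrite('pics/t10.png',t['image'])
cv2.imwrite('pics/b10.png',cv2.resize(s['image'][290:440,390:540],None,fx=3,fy=3))"
```

```text
time: 35.5
tool_pos: [0.4936, 0.3311, 0.1067]
ee_rot: [[0.001, 0.461, 0.888], [0.001, 0.888, -0.461], [-1.0, 0.001, 0.001]]
force: [0.4, -0.0, -1.0]
gripper_width: 0.168
time: 36.5
tool_pos: [0.4928, 0.3307, 0.1663]
ee_rot: [[-0.002, 0.461, 0.888], [-0.001, 0.888, -0.461], [-1.0, -0.001, -0.001]]
force: [1.0, 0.2, 0.5]
gripper_width: 1.0
time: 37.5
tool_pos: [0.3219, 0.4821, 0.2669]
ee_rot: [[0.001, 0.458, 0.889], [0.001, 0.889, -0.458], [-1.0, 0.001, 0.0]]
force: [-0.2, -0.1, 0.5]
gripper_width: 1.002
```

View pics/s10.png

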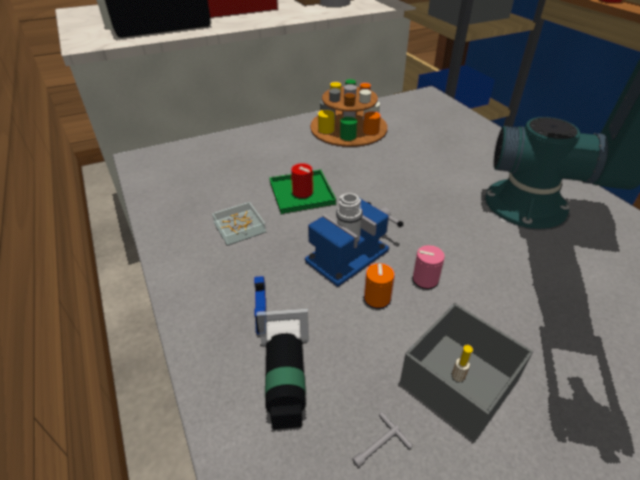

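View pics/t10.png

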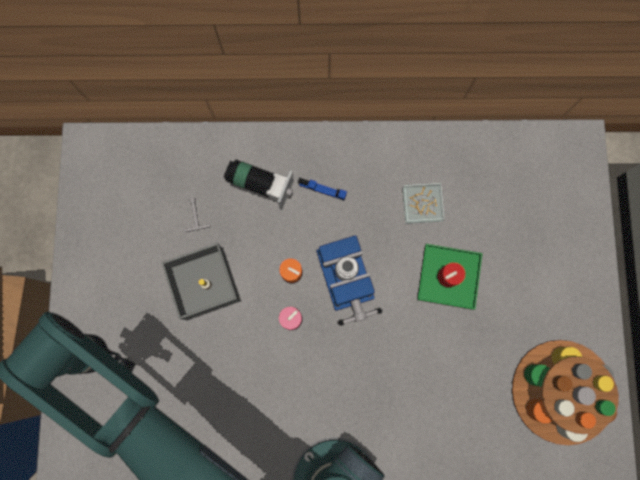

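View pics/b10.png

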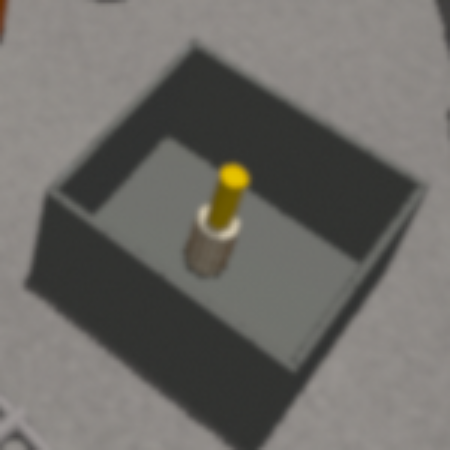

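The cap stands in the tray at top pixel (453,274). The element stands in the bin at (204,284), the bore is empty, and the other objects look unmoved.

```bash
python3 -c "
from workcell import manip
manip.sign_off()"
```

```text
the job is handed in; nothing more can be done
```

The job is done and handed in at about 37.6 s of the 72 s allowed. I unscrewed the red cap anticlockwise in two grips, about 525° in all, rising with the thread. I lifted it straight off past the stem and stood it open side down in the green tray. Then I pulled the element out by its yellow stem and released it inside the grey bin.

- **Final pictures:** both views show the cap upright near the middle of the tray, the housing empty and the element standing in the bin. The router, dish, chuck key, clamp and the orange and pink caps look where they were at the start. I compared those by eye, not by measurement.
- **Forces:** the readings I took stayed below about 8 N, and the gripper was open and clear of everything at hand-in.
- **Disagreement:** the two camera views put the cap's axis about 4–6 mm apart when each was fitted alone. I used the combined fit and corrected it by about 1 mm from the grip forces.

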